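# Rack the microscope objectives in order of length

### The arm

A 7-joint arm with a two-finger parallel gripper is mounted at the origin on a cart in front of the work surface, level with it; the furniture and walls round the work are solid. World frame = base frame: x ahead of the robot, y to its left, z up, the work surface at z = 0. Lengths are in m, angles in rad, forces in N, time in s.
With the tool pointing down it reaches from about 0.35 to 0.9 m from the base axis. Payload 8.1 kg.
Tool frame: the origin (TCP) lies at the very end of the fingers, on their centre line; the grasp point (between the pads) lies arm.grip_point_offset behind it (arm.grip_point_offset is the distance from the TCP to the grasp point, in m); z points along the fingers, y is the line along which they close (so a half turn about z gives the same grasp; the last joint's range is limited). The gripper opens to 92 mm and grips with 3 to 60 N. Pads are 19 mm wide; open, the fingers measure 130 mm over their backs; the gripper's body (75 mm by 190 mm) begins 47 mm behind the grasp point.
Start: joints at [1.19, 0.434, 0.025, 1.573, -0.012, 1.134, -0.075], TCP at [0.171, -0.601, 0.227] pointing down, gripper open.
Joint ranges: [-2.62, 2.62], [-0.44, 2.09], [-1.27, 1.32], [0.08, 2.57], [-1.32, 4.46], [0.12, 2], [-2.74, 2.74]. Speed limits (rad/s): [2.22, 2.22, 3.01, 3.01, 3.14, 3.14, 3.14].

### API

Orientations are given as a rotation vector (axis times angle).
In Python, from cell import arm gives the robot as it stands. The module is installed in compiled form; this text tells all that it offers.
- The arm moves only by the shell command python3 -m creep 'ROWS' [OPENING] [FORCE]. ROWS is JSON, a list of rows, each a list of 6 numbers: the shift along the tool's x, y, z scaled (see below), then the turn, a rotation vector about the tool's x, y, z scaled (see below). A call has 1 to 20 rows; each row shifts and turns the commanded pose from where the row before left it, along the tool's axes as they then stand; what a row does not reach is not made up. The controller multiplies each number of a shift by 0.4 m and each number of a turn by 120 degrees. A row lasts 1/12 s, in which the tool goes at most 41.7 mm and 7.16 degrees, less where a joint would pass 70% of its speed; a pose out of reach is approached as far as the arm can. A call with a number of a shift or a turn outside -1 to 1 is refused whole. A call with a gripper value outside its range is refused whole. OPENING is the closure, from -1 (fully open) to 1 (shut), set as the call begins (- or left out, the last holds). The fingers move at their own pace and stop on an object; FORCE is the grip in N (left out, the last holds). Time passes only in rows, so rows that do not move let the fingers close. It gives the time, the measured TCP pose, the force, the opening and the grip force at its end, in the units of the state.
- arm.observe(): the state, without advancing time (a new reading comes with each control period).
- arm.get_image(name): name is "side" or "top" or "wrist"; returns a dict with "frame" (384x512x3 uint8, red, green, blue), "intrinsics" (3x3 intrinsics, pixels), "distortion" ([k1, k2, p1, p2, k3] as OpenCV has them; the pictures are not rectified), "rvec" (rotation vector, rad) and "tvec" (3), from world to camera coordinates, as OpenCV has them; the wrist camera has in their place "mount" (4x4, takes a point from camera to tool coordinates, whose origin is the TCP and whose axes are the flange's). Camera axes: x right, y down, z forward; pixel columns grow to the right and rows downward; lengths in m; the calibration is good to about 2 mm. A picture is of the moment at which its call begins: read the wrist's pose just before it. There is no depth.
- arm.sign_off(): hands the job in; it is judged then, once.
The state is a dict: "clock": time; "joints": joint angles; "dq": joint speeds; "joint_efforts": joint torques, N m; "position": TCP position; "ee_rot": TCP orientation; "force": force on the tool from outside, world axes, zero at the start; "ft_torque": the same for the moment, N m; "width": opening from 0.0 (shut) to 1.0 (fully open); "gripper_force": force on a finger pad.
Only numpy, scipy, OpenCV 4.12 (cv2) and the standard library are available. Lean on these libraries where they do the work, as an engineer would, in place of code of your own. Each camera call takes 0.05 s, during which the arm holds its last target. There are 200 camera calls.

### The job

Put the four loose microscope objectives back into the low rack, one in each seat, thread down and lens up, in order of length: the longest, the oil-immersion one with the blue band, in the seat beside the brown-labelled oil bottle, then each next shorter one in turn, so that the shortest ends up beside the flat pale ring. Keep them upright, set each down fully home in its well without dropping it, and leave the oil bottle and the ring where they are.

Things in the scene. Friction and masses are not known exactly. Their poses are not given: they have to be found in the camera images.
- objective_red: microscope objective with red band (shortest): round, steel, 38 mm tall, standing on its thread, lens up. Origin at the centre of its underside, z up its axis. Thread 25 mm in diameter, 7 mm long; then a straight barrel 32 mm in diameter up to 34 mm; then a tapering nose. 0.08 to 0.17 kg.
- objective_yellow: microscope objective with yellow band (second shortest): round, steel, 48 mm tall, standing on its thread, lens up. Origin at the centre of its underside, z up its axis. Thread 25 mm in diameter, 7 mm long; then a straight barrel 32 mm in diameter up to 38 mm; then a tapering nose. 0.08 to 0.17 kg.
- objective_green: microscope objective with green band (second longest): round, steel, 58 mm tall, standing on its thread, lens up. Origin at the centre of its underside, z up its axis. Thread 25 mm in diameter, 7 mm long; then a straight barrel 32 mm in diameter up to 42 mm; then a tapering nose. 0.08 to 0.17 kg.
- objective_blue: microscope objective with blue band (longest, for oil; black ring on its nose): round, steel, 68 mm tall, standing on its thread, lens up. Origin at the centre of its underside, z up its axis. Thread 25 mm in diameter, 7 mm long; then a straight barrel 32 mm in diameter up to 46 mm; then a tapering nose. 0.08 to 0.17 kg.
- seat_1: grey plastic seat of the rack, an end seat: block 46 x 45 x 9 mm on an aluminium rail 58 x 300 x 4 mm, fixed. Origin: centre of its underside, 4 mm above the bench; z up, y along the row (46 mm pitch). Its round well, open at the top, takes an objective's thread: 31 mm in diameter, 39 mm at the chamfered mouth, 6 mm deep; floor 3 mm above the origin.
- seat_2: grey plastic seat of the rack, an inner seat, between seat_1 and seat_3: block 46 x 45 x 9 mm on an aluminium rail 58 x 300 x 4 mm, fixed. Origin: centre of its underside, 4 mm above the bench; z up, y along the row (46 mm pitch). Its round well, open at the top, takes an objective's thread: 31 mm in diameter, 39 mm at the chamfered mouth, 6 mm deep; floor 3 mm above the origin.
- seat_3: grey plastic seat of the rack, an inner seat, between seat_2 and seat_4: block 46 x 45 x 9 mm on an aluminium rail 58 x 300 x 4 mm, fixed. Origin: centre of its underside, 4 mm above the bench; z up, y along the row (46 mm pitch). Its round well, open at the top, takes an objective's thread: 31 mm in diameter, 39 mm at the chamfered mouth, 6 mm deep; floor 3 mm above the origin.
- seat_4: grey plastic seat of the rack, the other end seat: block 46 x 45 x 9 mm on an aluminium rail 58 x 300 x 4 mm, fixed. Origin: centre of its underside, 4 mm above the bench; z up, y along the row (46 mm pitch). Its round well, open at the top, takes an objective's thread: 31 mm in diameter, 39 mm at the chamfered mouth, 6 mm deep; floor 3 mm above the origin.
- oil_bottle: bottle of immersion oil, translucent with a brown label and a black cap, 42 mm in diameter, 88 mm tall, loose; stands on the rail at one end of the row, 51 mm beyond the centre of the end seat. Origin at the centre of its underside. Round the work, fixed: a manipulator stand up to 0.20 m tall at x 0.45 to 0.61, y -0.22 to -0.12; the microscope beyond x = 0.65.
- insert_ring: spare stage insert: a flat pale ring 52 mm in diameter, 8 mm high, loose; lies on the rail at the other end of the row, 51 mm beyond the centre of that end seat. Origin at the centre of its underside.
Things that resemble listed ones, but are neither listed nor needed, are in the scene too. What is shaped like the objective_red but orange is not meant.

How it is judged:
At the end, for the whole second after the job is handed in: All four objectives stand at rest in the rack in order of length, the longest in the end seat beside the oil bottle: each within 8 mm of its seat's centre, its underside on the well's floor (within 2.5 mm) and upright within 0.1 rad; the oil bottle and the pale ring have moved less than 15 mm (((horizontal distance between oil_bottle and seat_1 below 0.09 m and horizontal distance between objective_blue and seat_1 below 0.008 m and z of objective_blue in the frame of seat_1 between 0 and 0.0055 m and horizontal distance between objective_green and seat_2 below 0.008 m and z of objective_green in the frame of seat_2 between 0 and 0.0055 m and horizontal distance between objective_yellow and seat_3 below 0.008 m and z of objective_yellow in the frame of seat_3 between 0 and 0.0055 m and horizontal distance between objective_red and seat_4 below 0.008 m and z of objective_red in the frame of seat_4 between 0 and 0.0055 m) or (horizontal distance between oil_bottle and seat_4 below 0.09 m and horizontal distance between objective_red and seat_1 below 0.008 m and z of objective_red in the frame of seat_1 between 0 and 0.0055 m and horizontal distance between objective_yellow and seat_2 below 0.008 m and z of objective_yellow in the frame of seat_2 between 0 and 0.0055 m and horizontal distance between objective_green and seat_3 below 0.008 m and z of objective_green in the frame of seat_3 between 0 and 0.0055 m and horizontal distance between objective_blue and seat_4 below 0.008 m and z of objective_blue in the frame of seat_4 between 0 and 0.0055 m)) and angle between each of objective_red, objective_yellow, objective_green, objective_blue's own z axis and vertical below 0.1 rad and linear speed of each of objective_red, objective_yellow, objective_green, objective_blue below 0.02 m/s and distance of each of oil_bottle, insert_ring from where it was at the start of the episode below 0.015 m); the robot touches nothing.
It fails at once if an objective is tipped over (angle between any of objective_red, objective_yellow, objective_green, objective_blue's own z axis and vertical above 0.7 rad).
It fails at once if an objective is dropped (falls freely by more than about 2 cm) ((linear speed of objective_red above 0.6 m/s and contact force between the fingers and objective_red below 0.05 N) or (linear speed of objective_yellow above 0.6 m/s and contact force between the fingers and objective_yellow below 0.05 N) or (linear speed of objective_green above 0.6 m/s and contact force between the fingers and objective_green below 0.05 N) or (linear speed of objective_blue above 0.6 m/s and contact force between the fingers and objective_blue below 0.05 N)).
It fails at once if the oil bottle or the pale ring is knocked away or over (distance of any of oil_bottle, insert_ring from where it was at the start of the episode above 0.03 m or angle between any of oil_bottle, insert_ring's own z axis and vertical above 0.4 rad).
It also fails if it takes over 104 s, if anything falls off the work surface, if the arm or the gripper's body presses on something with over 40 N, if the wrist force passes 120 N, or if a joint passes its speed limit or range.

## Working session

There is one attempt and no reset: what is moved stays moved. The work goes in short steps, Python scripts to look and compute and a shell command to move; the robot and the scene stay as the last step left them, time stands still between calls to the robot, and variables do not carry over. Pictures are saved under pics/ and viewed, at most 14 in all, crops included, and the job is handed in when it is done.

```bash
mkdir -p pics
python3 - <<'E'
from cell import arm
import cv2,pickle
print(arm.observe(), arm.grip_point_offset)
for n in("top","side"):
    d=arm.get_image(n); pickle.dump(d,open(n+".pkl","wb"))
    cv2.imwrite(f"pics/{n}0.png",d["frame"][:,:,::-1]); print(n,d["intrinsics"],d["distortion"],d["rvec"],d["tvec"])
E
```

```text
{'clock': 0.0, 'joints': array([ 1.19040723,  0.43522187,  0.02497701,  1.57413118, -0.01155263,
        1.13399752, -0.07509833]), 'dq': array([-3.13992158e-04,  3.39120050e-05, -7.33683512e-05,  1.14573245e-03,
       -3.17246622e-04,  7.30588691e-04, -9.65052749e-04]), 'joint_efforts': array([-9.65665640e-05, -6.67846799e+01,  9.84764881e-01, -3.14459825e+01,
       -6.04724418e-02,  4.31815325e-02,  1.76308531e-04]), 'position': array([ 0.17117413, -0.60055156,  0.22593255]), 'ee_rot': array([-3.10980320e+00, -4.34651315e-01,  6.44527077e-04]), 'force': array([-0.61580311,  0.03228273,  0.47105443]), 'ft_torque': array([-0.02664522, -0.02925192, -0.00080308]), 'gripper_force': 0.0, 'width': 1.0004734322900792} 0.0188
top [[360.75261831   0.         250.58160356]
 [  0.         360.75261831 194.4152673 ]
 [  0.           0.           1.        ]] [-0.0400728  0.         0.         0.         0.       ] [ 2.12305678 -2.16826696  0.16809952] [0.00343259 0.42909343 0.85324867]
side [[461.17366117   0.         255.19812092]
 [  0.         461.17366117 190.20580369]
 [  0.           0.           1.        ]] [-0.04126394  0.          0.          0.          0.        ] [ 1.98230972  0.40688055 -0.26338041] [-0.42077799 -0.0132457   1.27700836]
```

View pics/top0.png

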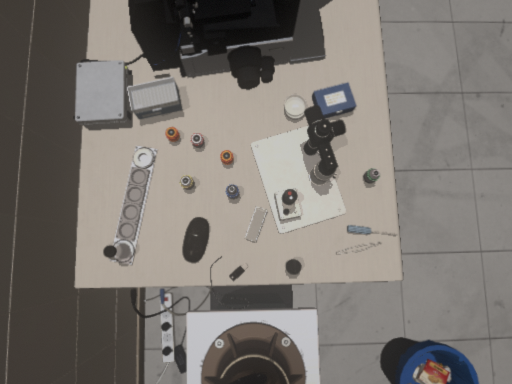

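View pics/side0.png

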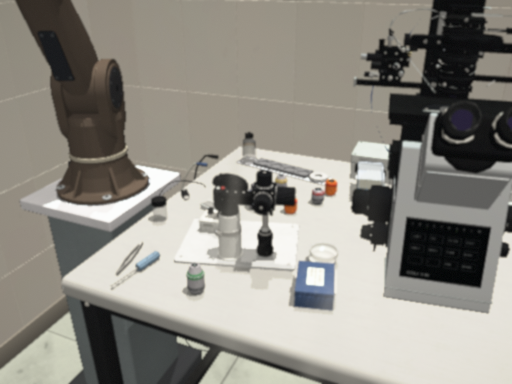

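```bash
cat > h.py <<'E'
import cv2,pickle,numpy as np
def ray(d,px):
    u=cv2.undistortPoints(np.array([[px]],float),d["intrinsics"],np.array(d["distortion"]))[0,0]
    R=cv2.Rodrigues(np.array(d["rvec"]))[0]; t=np.array(d["tvec"])
    return -R.T@t, R.T@np.array([u[0],u[1],1.])
def atz(d,px,z):
    c,r=ray(d,px); return c+r*(z-c[2])/r[2]
def proj(d,P):
    return cv2.projectPoints(np.array(P,float).reshape(-1,3),np.array(d["rvec"]),np.array(d["tvec"]),d["intrinsics"],np.array(d["distortion"]))[0][:,0]
E
python3 - <<'E'
from h import *
d=pickle.load(open("top.pkl","rb"))
print(proj(d,[[.171,-.601,.226],[.45,-.22,0],[.61,-.12,0],[0,0,0]]), ray(d,(256,192))[0])
f=d["frame"][:,:,::-1]
cv2.imwrite("pics/c0.png",cv2.resize(f[120:270,90:290],None,fx=4,fy=4,interpolation=cv2.INTER_CUBIC))
for p in [(143,157),(124,249),(172,134),(197,140),(227,157),(187,182),(232,191),(372,176)]: print(p,atz(d,p,0.02))
E
```

```text
[[567.13019837 306.9262563 ]
 [334.00607574 186.52116499]
 [292.60285502 127.27533138]
 [252.01819116 373.99678679]] [2.96261810e-01 8.93678005e-04 9.07961673e-01]
(143, 157) [0.53258242 0.26508089 0.02      ]
(124, 249) [0.30244649 0.30652978 0.02      ]
(172, 134) [0.59153069 0.19209391 0.02      ]
(197, 140) [0.57415781 0.12795811 0.02      ]
(227, 157) [0.52792027 0.05190829 0.02      ]
(187, 182) [0.46568926 0.15280884 0.02      ]
(232, 191) [0.44051851 0.040429   0.02      ]
(372, 176) [ 0.47160082 -0.31317865  0.02      ]
```

View pics/c0.png

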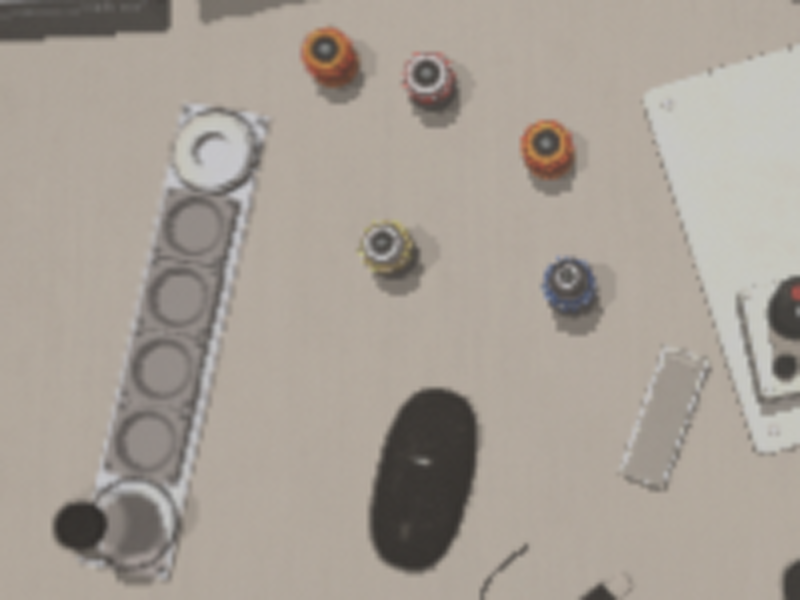

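Run:
```python
from h import *
d=pickle.load(open("top.pkl","rb")); s=pickle.load(open("side.pkl","rb"))
f=lambda x,y:(90+(x+.5)/4-.5,120+(y+.5)/4-.5)
W=np.array([atz(d,f(*p),.013) for p in [(195,226),(179,297),(163,368),(146,441)]])[:,:2]
print(W, np.linalg.norm(np.diff(W,axis=0),axis=1))
v=W[3]-W[0]; print(np.degrees(np.arctan2(v[1],v[0])),W.mean(0))
print("ring",atz(d,f(214,151),.012))
for n,p,z in [("blue",(568,274),.068),("yellow",(382,242),.048),("red",(427,72),.038)]: print(n,atz(d,f(*p),z))
a=cv2.resize(d["frame"][156:196,352:392],(400,400),interpolation=cv2.INTER_CUBIC)
b=cv2.resize(s["frame"][250:310,166:226],(400,400),interpolation=cv2.INTER_CUBIC)
cv2.imwrite("pics/g.png",np.hstack([a,b])[:,:,::-1])
for x,y,z in[(.4716,-.3132,0),(.4716,-.3132,.058)]:print(proj(s,[x,y,z]))
```

```text
[[0.48481053 0.27769861]
 [0.43945344 0.28664527]
 [0.39475117 0.29552356]
 [0.3494351  0.30493177]] [0.04623103 0.0455754  0.0462824 ]
168.6257518033442 [0.41711256 0.2911998 ]
ring [0.53371637 0.26711372 0.012     ]
blue [0.43961422 0.03908356 0.068     ]
yellow [0.46507233 0.15260269 0.048     ]
red [0.57472386 0.12696443 0.038     ]
[[194.43972917 292.6918198 ]]
[[192.40815246 266.56687511]]
```

View pics/g.png

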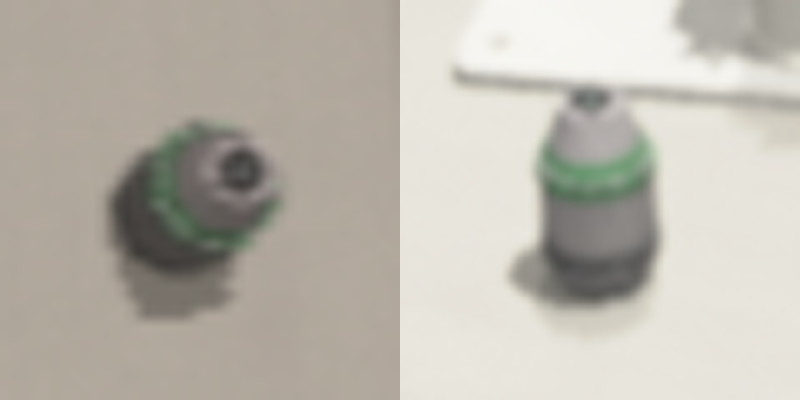

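```bash
cat >> h.py <<'E'
def plan(x,y,z,yaw=None):
    from cell import arm
    from scipy.spatial.transform import Rotation as Ro
    o=arm.observe(); R=Ro.from_rotvec(o["ee_rot"]); M=R.as_matrix(); cy=np.degrees(np.arctan2(M[1,0],M[0,0]))
    dw=np.array([x,y,z])-o["position"]; s=M.T@dw/.4
    print("yaw",cy.round(2),"tiltz",M[:,2].round(4),"pos",o["position"].round(4),"t",o["clock"])
    print("shift units",s.round(4),"rows>=",np.linalg.norm(dw)/.0417, "hor only",(M.T@(dw*[1,1,0])/.4).round(4),"vert",(M.T@(dw*[0,0,1])/.4).round(4))
    if yaw is not None:
        T=Ro.from_euler('z',yaw,degrees=True)*Ro.from_rotvec([np.pi,0,0])
        v=np.degrees((R.inv()*T).as_rotvec())/120; print("turn units",v.round(4),"rows>=",np.linalg.norm(v)*120/7.16)
        N=T.as_matrix(); print("shift after turn",(N.T@dw/.4).round(4))
E
python3 - <<'E'
from h import *
d=pickle.load(open("top.pkl","rb")); s=pickle.load(open("side.pkl","rb"))
print(atz(d,(375.35,172.55),.058), atz(s,(195.2,292.5),0))
plan(.468,-.313,.15,90)
E
```

```text
[ 0.47244604 -0.30856361  0.058     ] [ 0.47260595 -0.3121536   0.        ]
yaw 15.91 tiltz [-5.0e-04  1.3e-03 -1.0e+00] pos [ 0.1712 -0.6006  0.226 ] t 0.1
shift units [ 0.9107 -0.4878  0.1906] rows>= 10.077096171461305 hor only [ 9.106e-01 -4.881e-01  6.000e-04] vert [0.     0.0003 0.1901]
turn units [-6.000e-04 -4.000e-04 -6.174e-01] rows>= 10.347522443212902
shift after turn [0.7191 0.7419 0.1901]
```

```bash
python3 -m creep '[[0,0,0,0,0,-0.0561],[0,0,0,0,0,-0.0561],[0,0,0,0,0,-0.0561],[0,0,0,0,0,-0.0561],[0,0,0,0,0,-0.0561],[0,0,0,0,0,-0.0561],[0,0,0,0,0,-0.0561],[0,0,0,0,0,-0.0561],[0,0,0,0,0,-0.0561],[0,0,0,0,0,-0.0561],[0,0,0,0,0,-0.0561]]' -0.3 10
python3 -m creep '[[0.0605,0.0628,0.0117,0,0,0],[0.0605,0.0628,0.0117,0,0,0],[0.0605,0.0628,0.0117,0,0,0],[0.0605,0.0628,0.0117,0,0,0],[0.0605,0.0628,0.0117,0,0,0],[0.0605,0.0628,0.0117,0,0,0],[0.0605,0.0628,0.0117,0,0,0],[0.0605,0.0628,0.0117,0,0,0],[0.0605,0.0628,0.0117,0,0,0],[0.0605,0.0628,0.0117,0,0,0],[0.0605,0.0628,0.0117,0,0,0],[0.0605,0.0628,0.0117,0,0,0],[0,0,0,0,0,0],[0,0,0,0,0,0],[0,0,0,0,0,0]]'
cat >> h.py <<'E'
def wrist(name):
    from cell import arm
    from scipy.spatial.transform import Rotation as Ro
    o=arm.observe(); d=arm.get_image("wrist")
    T=np.eye(4); T[:3,:3]=Ro.from_rotvec(o["ee_rot"]).as_matrix(); T[:3,3]=o["position"]
    C=np.linalg.inv(T@np.array(d["mount"])); d["rvec"]=cv2.Rodrigues(C[:3,:3])[0].ravel(); d["tvec"]=C[:3,3]
    pickle.dump(d,open(name+".pkl","wb")); cv2.imwrite(f"pics/{name}.png",d["frame"][:,:,::-1]); return d
E
python3 - <<'E'
from h import *
plan(.4725,-.310,.016,90)
d=wrist("w1"); print(proj(d,[[.4725,-.310,.058],[.4725,-.310,.0]]))
E
```

```text
clock: 1.02
position: [0.1712, -0.6008, 0.2263]
ee_rot: [-2.215, -2.227, -0.001]
force: [-0.3, -0.5, 0.1]
width: 0.65
gripper_force: 0.0
clock: 2.27
position: [0.4725, -0.3112, 0.1702]
ee_rot: [-2.221, -2.22, 0.001]
force: [-0.3, -0.0, -0.7]
width: 0.652
gripper_force: 0.0
yaw 89.97 tiltz [-1.1e-03 -1.0e-04 -1.0e+00] pos [ 0.4725 -0.3112  0.1702] t 2.2667
shift units [0.0029 0.0005 0.3855] rows>= 3.697684524581783 hor only [ 0.0029  0.0001 -0.    ] vert [0.     0.0004 0.3855]
turn units [-0.0005  0.     -0.0002] rows>= 0.009424580456960456
shift after turn [2.900e-03 1.000e-04 3.855e-01]
[[260.2369236  186.45607941]
 [260.17840518 172.08127522]]
```

View pics/w1.png

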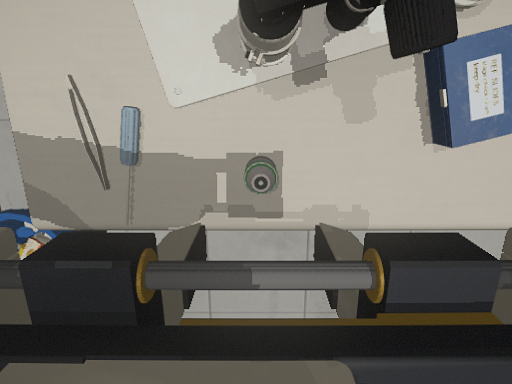

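Run:
```python
from h import *
d=pickle.load(open("w1.pkl","rb"))
f=d["frame"][140:210,225:295]
g=cv2.resize(f,(560,560),interpolation=cv2.INTER_CUBIC)
cv2.imwrite("pics/w1c.png",g[:,:,::-1]); print(atz(d,(261,183),.058),atz(d,(262,172),.02))
```

```text
[ 0.47318226 -0.30679734  0.058     ] [ 0.47432064 -0.30536842  0.02      ]
```

View pics/w1c.png

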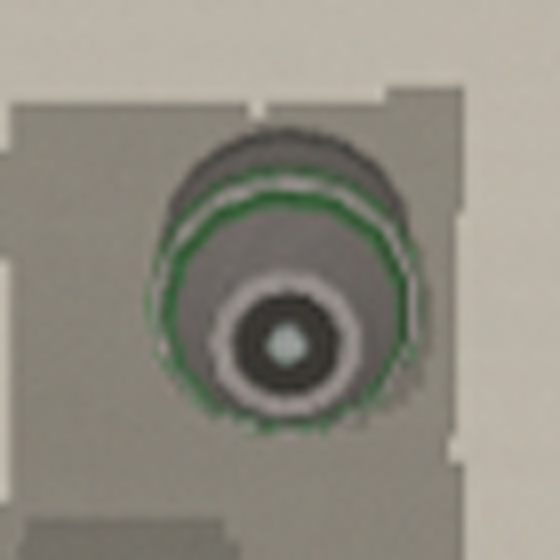

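```bash
python3 -m creep '[[0.0093,0.001,0,0,0,0],[0,0,0.064,0,0,0],[0,0,0.064,0,0,0],[0,0,0.064,0,0,0],[0,0,0.064,0,0,0],[0,0,0.064,0,0,0],[0,0,0.04,0,0,0],[0,0,0.0255,0,0,0],[0,0,0,0,0,0],[0,0,0,0,0,0]]'
python3 -m creep '[[0,0,0,0,0,0],[0,0,0,0,0,0],[0,0,0,0,0,0],[0,0,0,0,0,0],[0,0,0,0,0,0],[0,0,0,0,0,0],[0,0,0,0,0,0],[0,0,0,0,0,0]]' 1 20
```

```text
clock: 3.15
position: [0.4732, -0.3076, 0.0166]
ee_rot: [-2.223, -2.22, 0.0]
force: [0.6, 0.0, 1.1]
width: 0.65
gripper_force: 0.0
clock: 3.82
position: [0.4736, -0.3073, 0.0169]
ee_rot: [2.222, 2.22, -0.0]
force: [-1.5, 0.7, 5.6]
width: 0.339
gripper_force: 20.0
```

```bash
python3 -m creep '[[0,0,-0.02,0,0,0],[0,0,-0.05,0,0,0],[0,0,-0.09,0,0,0],[0,0,-0.09,0,0,0],[0,0,-0.09,0,0,0],[0,0,-0.09,0,0,0],[0,0,-0.09,0,0,0],[0,0,-0.09,0,0,0],[0,0,-0.05,0,0,0],[0,0,0,0,0,0]]'
python3 -m creep '[[0,0,0,0,0,-0.0546],[0,0,0,0,0,-0.0546],[0,0,0,0,0,-0.0546],[0,0,0,0,0,-0.0546],[0,0,0,0,0,-0.0546],[0,0,0,0,0,-0.0546],[0,0,0,0,0,-0.0546],[0,0,0,0,0,-0.0546],[0,0,0,0,0,-0.0546],[0,0,0,0,0,-0.0546],[0,0,0,0,0,-0.0546],[0,0,0,0,0,-0.0546],[0,0,0,0,0,0]]'
python3 - <<'E'
from h import *
plan(.3946,.2957,.2,168.6)
E
```

```text
clock: 4.65
position: [0.4754, -0.3077, 0.286]
ee_rot: [2.216, 2.215, 0.003]
force: [0.1, -1.0, -1.0]
width: 0.343
gripper_force: 20.0
clock: 5.73
position: [0.4728, -0.3069, 0.2795]
ee_rot: [-0.304, -3.125, -0.001]
force: [-0.7, -1.0, -1.4]
width: 0.342
gripper_force: 20.0
yaw 168.91 tiltz [-0.0013  0.001  -1.    ] pos [ 0.4728 -0.3069  0.2795] t 5.7333
shift units [0.4813 1.4406 0.2005] rows>= 14.695812454788554 hor only [0.4816 1.4407 0.0017] vert [-3.000e-04 -1.000e-04  1.988e-01]
turn units [ 0.0003 -0.0007  0.0026] rows>= 0.04487642771687664
shift after turn [0.4893 1.4381 0.1988]
```

```bash
python3 -m creep '[[0.0267,0.08,0,0,0,0],[0.0267,0.08,0,0,0,0],[0.0267,0.08,0,0,0,0],[0.0267,0.08,0,0,0,0],[0.0267,0.08,0,0,0,0],[0.0267,0.08,0,0,0,0],[0.0267,0.08,0,0,0,0],[0.0267,0.08,0,0,0,0],[0.0267,0.08,0,0,0,0],[0.0267,0.08,0,0,0,0],[0.0267,0.08,0,0,0,0],[0.0267,0.08,0,0,0,0],[0.0267,0.08,0,0,0,0],[0.0267,0.08,0,0,0,0],[0.0267,0.08,0,0,0,0],[0.0267,0.08,0,0,0,0],[0.0267,0.08,0,0,0,0],[0.0267,0.08,0,0,0,0]]'
python3 -m creep '[[0,0,0.06,0,0,0],[0,0,0.06,0,0,0],[0,0,0.06,0,0,0],[0,0,0.03,0,0,0],[0,0,0,0,0,0],[0,0,0,0,0,0],[0,0,0,0,0,0]]'
python3 - <<'E'
from h import *
plan(.3946,.2957,.0238,168.6)
wrist("w2")
E
```

```text
clock: 7.23
position: [0.3982, 0.2967, 0.2799]
ee_rot: [-0.32, -3.125, 0.001]
force: [0.9, -0.3, -1.3]
width: 0.341
gripper_force: 20.0
clock: 7.82
position: [0.3994, 0.296, 0.1975]
ee_rot: [0.314, 3.125, 0.002]
force: [0.5, 0.7, -1.4]
width: 0.344
gripper_force: 20.0
yaw 168.51 tiltz [ 0.0011  0.001  -1.    ] pos [0.3994 0.296  0.1975] t 7.8167
shift units [ 0.0119 -0.0037  0.4343] rows>= 4.167717209445679 hor only [ 0.0116 -0.0032 -0.    ] vert [ 4.000e-04 -5.000e-04  4.343e-01]
turn units [ 0.0005  0.0004 -0.0007] rows>= 0.01668513282616875
shift after turn [ 0.0116 -0.0031  0.4343]
```

View pics/w2.png

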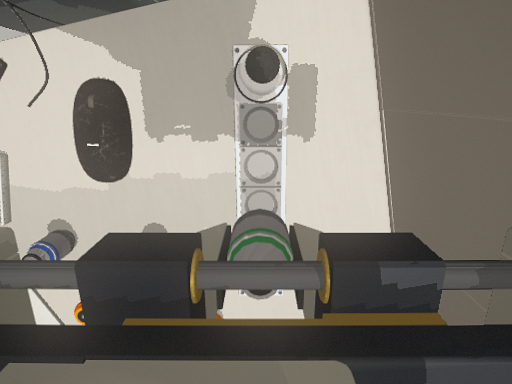

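Run:
```python
from h import *
d=pickle.load(open("w2.pkl","rb"))
W=np.array([[.3494,.3049],[.3948,.2955],[.4395,.2866]])
print(proj(d,np.c_[W,[.013]*3]))
g=cv2.cvtColor(d["frame"],cv2.COLOR_RGB2GRAY)[95:215,225:300]; g=cv2.resize(g,None,fx=4,fy=4,interpolation=cv2.INTER_CUBIC)
c=cv2.HoughCircles(g,cv2.HOUGH_GRADIENT,1,80,param1=80,param2=20,minRadius=45,maxRadius=90)
for x,y,r in c[0]:
    p=(225+(x+.5)/4-.5,95+(y+.5)/4-.5); print(p,r/4,atz(d,p,.013)[:2])
for p in[(260,124),(261,165)]:print(atz(d,p,.013))
```

```text
[[257.60864556 123.47165704]
 [257.5393342  165.83810711]
 [257.77802232 204.58040535]]
(np.float32(260.5), np.float32(166.25)) 17.225 [0.39591652 0.29864178]
(np.float32(260.75), np.float32(206.0)) 16.575 [0.44188315 0.28962095]
(np.float32(260.5), np.float32(124.25)) 18.275 [0.35082451 0.30778093]
[0.35045862 0.30730671 0.013     ]
[0.39463709 0.29946946 0.013     ]
```

Run:
```python
from h import *
d=pickle.load(open("w2.pkl","rb"))
b=.1975-.0168
R=[.98*16e-3*0,0]
n=np.array([.199,.98])*.016
P=[]
for z in(.042,.007):
    for s in(-1,0,1): P.append([.3994+s*n[0],.296+s*n[1],b+z])
print(proj(d,P).round(1))
f=cv2.resize(d["frame"][195:305,200:325],None,fx=6,fy=5,interpolation=cv2.INTER_CUBIC)
cv2.imwrite("pics/w2c.png",f[:,:,::-1])
```

```text
[[224.  264.7]
 [257.6 264.7]
 [291.3 264.7]
 [230.5 234.3]
 [258.  234.3]
 [285.5 234.3]]
```

View pics/w2c.png

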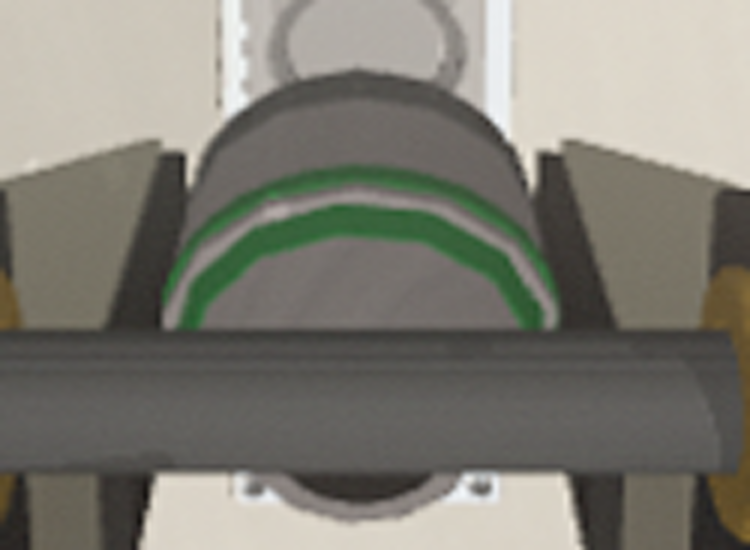

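```bash
python3 -m creep '[[0.0116,-0.0004,0,0,0,0],[0,0,0.066,0,0,0],[0,0,0.066,0,0,0],[0,0,0.066,0,0,0],[0,0,0.066,0,0,0],[0,0,0.066,0,0,0],[0,0,0.04,0,0,0],[0,0,0.02,0,0,0],[0,0,0,0,0,0],[0,0,0,0,0,0],[0,0,0,0,0,0]]'
python3 - <<'E'
from h import *
plan(.395,.297,.0238,168.6)
E
```

```text
clock: 8.78
position: [0.395, 0.2971, 0.0417]
ee_rot: [0.313, 3.125, 0.002]
force: [0.7, 0.0, -1.0]
width: 0.343
gripper_force: 20.0
yaw 168.57 tiltz [ 0.0016  0.0014 -1.    ] pos [0.395  0.2971 0.0417] t 8.7833
shift units [ 0.     -0.0003  0.0447] rows>= 0.4288156141201347 hor only [-0.     -0.0003 -0.    ] vert [ 0.0001 -0.0001  0.0447]
turn units [ 0.0008  0.0006 -0.0002] rows>= 0.017429065363822008
shift after turn [-0.     -0.0003  0.0447]
```

```bash
python3 -m creep '[[0,0,0.006,0,0,0],[0,0,0.006,0,0,0],[0,0,0.006,0,0,0],[0,0,0.006,0,0,0],[0,0,0.006,0,0,0],[0,0,0.005,0,0,0],[0,0,0,0,0,0],[0,0,0,0,0,0]]'
python3 -m creep '[[0,0,0.002,0,0,0],[0,0,0.002,0,0,0],[0,0,0.002,0,0,0],[0,0,0.002,0,0,0],[0,0,0,0,0,0],[0,0,0,0,0,0]]'
```

```text
clock: 9.45
position: [0.3942, 0.2963, 0.0262]
ee_rot: [-0.312, -3.126, 0.0]
force: [-0.5, 0.9, -0.6]
width: 0.342
gripper_force: 20.0
clock: 9.95
position: [0.3944, 0.2963, 0.0238]
ee_rot: [0.312, 3.125, -0.0]
force: [-1.2, -2.7, 10.7]
width: 0.345
gripper_force: 20.0
```

```bash
python3 -m creep '[[0,0,0,0,0,0],[0,0,0,0,0,0],[0,0,0,0,0,0],[0,0,0,0,0,0]]' -0.3
python3 -m creep '[[0,0,-0.05,0,0,0],[0,0,-0.09,0,0,0],[0,0,-0.09,0,0,0],[0,0,-0.09,0,0,0],[0,0,-0.06,0,0,0],[0,0,0,0,0,0],[0,0,0,0,0,0]]'
python3 - <<'E'
from h import *
wrist("w3")
plan(.4396,.0395,.17,168.6)
E
```

```text
clock: 10.28
position: [0.3944, 0.2963, 0.0231]
ee_rot: [-0.312, -3.126, -0.0]
force: [0.3, 0.0, 0.2]
width: 0.583
gripper_force: 0.0
clock: 10.87
position: [0.3951, 0.2967, 0.1763]
ee_rot: [0.313, 3.124, 0.002]
force: [0.5, -0.8, 0.3]
width: 0.653
gripper_force: 0.0
yaw 168.56 tiltz [ 7.e-04 -2.e-04 -1.e+00] pos [0.3945 0.296  0.175 ] t 10.9167
shift units [-0.2376 -0.6061  0.0128] rows>= 6.245493468729478 hor only [-2.376e-01 -6.061e-01  2.000e-04] vert [0.     0.     0.0126]
turn units [-0.      0.0003 -0.0003] rows>= 0.008011116873786013
shift after turn [-0.2372 -0.6062  0.0126]
```

View pics/w3.png

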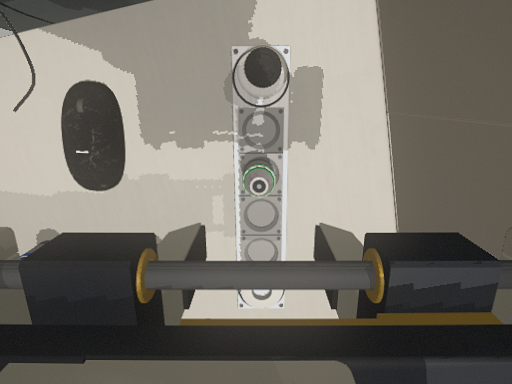

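```bash
python3 -m creep '[[-0.0264,-0.0673,0,0,0,0],[-0.0264,-0.0673,0,0,0,0],[-0.0264,-0.0673,0,0,0,0],[-0.0264,-0.0673,0,0,0,0],[-0.0264,-0.0673,0,0,0,0],[-0.0264,-0.0673,0,0,0,0],[-0.0264,-0.0673,0,0,0,0],[-0.0264,-0.0673,0,0,0,0],[-0.0264,-0.0673,0,0,0,0],[0,0,0,0,0,0],[0,0,0,0,0,0],[0,0,0,0,0,0]]'
python3 - <<'E'
from h import *
d=wrist("w4")
plan(.4398,.0397,.023,168.6)
print(proj(d,[[.4398,.0397,.068],[.4398,.0397,.0]]))
u,v=proj(d,[.4398,.0397,.068])[0].astype(int)
cv2.imwrite("pics/w4c.png",cv2.resize(d["frame"][v-45:v+35,u-40:u+40],(560,560),interpolation=cv2.INTER_CUBIC)[:,:,::-1]);print(u,v)
E
```

```text
clock: 11.92
position: [0.4389, 0.0404, 0.1743]
ee_rot: [-0.312, -3.124, -0.001]
force: [0.2, 1.2, 0.8]
width: 0.647
gripper_force: 0.0
yaw 168.67 tiltz [-1.3e-03  6.0e-04 -1.0e+00] pos [0.439  0.041  0.1745] t 11.9667
shift units [-0.0032 -0.0028  0.3788] rows>= 3.6342117412507564 hor only [-0.0027 -0.0027 -0.    ] vert [-5.000e-04 -1.000e-04  3.788e-01]
turn units [ 0.0002 -0.0006  0.0006] rows>= 0.014534026691084658
shift after turn [-0.0027 -0.0027  0.3788]
[[258.1254636  190.32860377]
 [258.48083849 173.08388227]]
258 190
```

View pics/w4c.png

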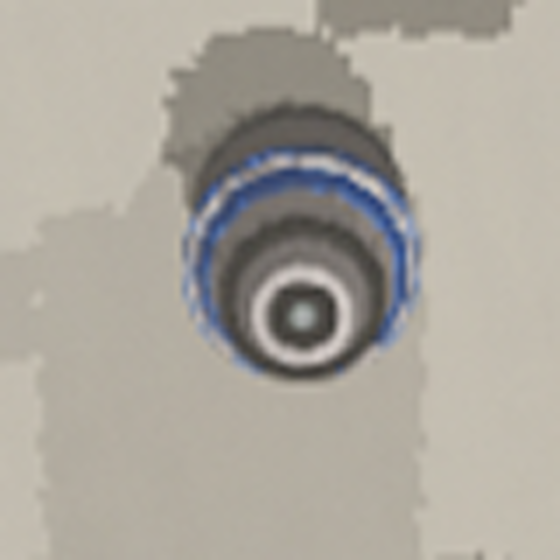

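```bash
python3 -m creep '[[-0.0027,-0.001,0,0,0,0],[0,0,0.064,0,0,0],[0,0,0.064,0,0,0],[0,0,0.064,0,0,0],[0,0,0.064,0,0,0],[0,0,0.064,0,0,0],[0,0,0.04,0,0,0],[0,0,0.0188,0,0,0],[0,0,0,0,0,0],[0,0,0,0,0,0]]'
python3 -m creep '[[0,0,0,0,0,0],[0,0,0,0,0,0],[0,0,0,0,0,0],[0,0,0,0,0,0],[0,0,0,0,0,0],[0,0,0,0,0,0],[0,0,0,0,0,0],[0,0,0,0,0,0]]' 1 20
python3 -m creep '[[0,0,-0.02,0,0,0],[0,0,-0.05,0,0,0],[0,0,-0.09,0,0,0],[0,0,-0.09,0,0,0],[0,0,-0.09,0,0,0],[0,0,-0.04,0,0,0],[0,0,0,0,0,0],[0,0,0,0,0,0]]'
python3 - <<'E'
from h import *
plan(.3498,.3058,.175,168.6)
E
```

```text
clock: 12.8
position: [0.4407, 0.0402, 0.024]
ee_rot: [-0.31, -3.126, -0.0]
force: [0.1, 1.0, 0.3]
width: 0.65
gripper_force: 0.0
clock: 13.47
position: [0.441, 0.0393, 0.024]
ee_rot: [0.312, 3.125, -0.0]
force: [-1.6, -1.1, 5.3]
width: 0.341
gripper_force: 20.0
clock: 14.13
position: [0.4408, 0.0391, 0.1763]
ee_rot: [0.313, 3.124, -0.001]
force: [-0.1, -0.3, -1.6]
width: 0.344
gripper_force: 20.0
yaw 168.55 tiltz [ 1.6e-03 -6.0e-04 -1.0e+00] pos [0.4408 0.0391 0.1763] t 14.1333
shift units [0.3552 0.6083 0.0025] rows>= 6.757524195024508 hor only [ 0.3552  0.6083 -0.0008] vert [0.     0.     0.0033]
turn units [-0.0001  0.0008 -0.0004] rows>= 0.015800121842776797
shift after turn [0.3547 0.6086 0.0033]
```

```bash
python3 -m creep '[[0.0394,0.0676,0,0,0,0],[0.0394,0.0676,0,0,0,0],[0.0394,0.0676,0,0,0,0],[0.0394,0.0676,0,0,0,0],[0.0394,0.0676,0,0,0,0],[0.0394,0.0676,0,0,0,0],[0.0394,0.0676,0,0,0,0],[0.0394,0.0676,0,0,0,0],[0.0394,0.0676,0,0,0,0],[0,0,0,0,0,0],[0,0,0,0,0,0],[0,0,0,0,0,0]]'
python3 - <<'E'
from h import *
plan(.3503,.306,.031,168.6)
E
```

```text
clock: 15.13
position: [0.3491, 0.3049, 0.1743]
ee_rot: [-0.311, -3.124, 0.004]
force: [0.4, -0.2, -0.8]
width: 0.34
gripper_force: 20.0
yaw 168.64 tiltz [-0.0021 -0.0021 -1.    ] pos [0.3491 0.3049 0.1743] t 15.1333
shift units [-0.0031  0.0041  0.3582] rows>= 3.436221029966573 hor only [-0.0025  0.0032 -0.    ] vert [-0.0006  0.0009  0.3582]
turn units [-0.0012 -0.0008  0.0003] rows>= 0.02429766346439238
shift after turn [-0.0025  0.0032  0.3582]
```

```bash
python3 -m creep '[[-0.002,0.003,0,0,0,0],[0,0,0.06,0,0,0],[0,0,0.06,0,0,0],[0,0,0.06,0,0,0],[0,0,0.06,0,0,0],[0,0,0.05,0,0,0],[0,0,0.025,0,0,0],[0,0,0,0,0,0],[0,0,0,0,0,0]]'
python3 -m creep '[[0,0,0.006,0,0,0],[0,0,0.006,0,0,0],[0,0,0.006,0,0,0],[0,0,0.006,0,0,0],[0,0,0.005,0,0,0],[0,0,0.003,0,0,0],[0,0,0,0,0,0],[0,0,0,0,0,0]]'
```

```text
clock: 15.88
position: [0.3509, 0.3065, 0.0497]
ee_rot: [-0.314, -3.125, 0.001]
force: [0.1, -0.6, 0.2]
width: 0.346
gripper_force: 20.0
clock: 16.55
position: [0.3506, 0.3071, 0.0368]
ee_rot: [-0.312, -3.126, 0.0]
force: [0.1, -0.3, -1.3]
width: 0.345
gripper_force: 20.0
```

```bash
python3 -m creep '[[0,0,0.003,0,0,0],[0,0,0.003,0,0,0],[0,0,0.003,0,0,0],[0,0,0.002,0,0,0],[0,0,0,0,0,0],[0,0,0,0,0,0]]'
python3 -m creep '[[0,0,0.002,0,0,0],[0,0,0.002,0,0,0],[0,0,0,0,0,0],[0,0,0,0,0,0]]'
```

```text
clock: 17.05
position: [0.3506, 0.307, 0.0324]
ee_rot: [-0.312, -3.126, 0.0]
force: [-1.1, 0.2, -0.8]
width: 0.34
gripper_force: 20.0
clock: 17.38
position: [0.3507, 0.3071, 0.031]
ee_rot: [0.312, 3.126, 0.0]
force: [0.4, -1.3, 4.1]
width: 0.342
gripper_force: 20.0
```

```bash
python3 -m creep '[[0,0,0,0,0,0],[0,0,0,0,0,0],[0,0,0,0,0,0],[0,0,0,0,0,0]]' -0.3
python3 -m creep '[[0,0,-0.05,0,0,0],[0,0,-0.09,0,0,0],[0,0,-0.09,0,0,0],[0,0,-0.09,0,0,0],[0,0,-0.05,0,0,0],[0,0,0,0,0,0],[0,0,0,0,0,0]]'
python3 - <<'E'
from h import *
plan(.4655,.153,.175,168.6)
E
```

```text
clock: 17.72
position: [0.3507, 0.307, 0.0308]
ee_rot: [-0.312, -3.126, 0.0]
force: [0.9, 0.2, -0.5]
width: 0.58
gripper_force: 0.0
clock: 18.3
position: [0.3513, 0.3073, 0.1797]
ee_rot: [0.313, 3.124, 0.002]
force: [-0.7, -0.5, -1.0]
width: 0.648
gripper_force: 0.0
yaw 168.54 tiltz [ 0.0022  0.001  -1.    ] pos [0.3513 0.3073 0.1797] t 18.3
shift units [-0.3564 -0.3213  0.012 ] rows>= 4.604120344152171 hor only [-3.564e-01 -3.213e-01  2.000e-04] vert [ 0.     -0.      0.0117]
turn units [ 0.0007  0.0009 -0.0005] rows>= 0.021247993084345947
shift after turn [-0.3561 -0.3216  0.0117]
```

```bash
python3 -m creep '[[-0.0594,-0.0535,0,0,0,0],[-0.0594,-0.0535,0,0,0,0],[-0.0594,-0.0535,0,0,0,0],[-0.0594,-0.0535,0,0,0,0],[-0.0594,-0.0535,0,0,0,0],[-0.0594,-0.0535,0.01,0,0,0],[0,0,0,0,0,0],[0,0,0,0,0,0],[0,0,0,0,0,0],[0,0,0,0,0,0]]'
python3 - <<'E'
from h import *
plan(.4653,.1532,.0125,168.6)
E
```

```text
clock: 19.13
position: [0.4639, 0.154, 0.1743]
ee_rot: [-0.309, -3.125, -0.0]
force: [-0.8, 0.3, 0.3]
width: 0.654
gripper_force: 0.0
yaw 168.71 tiltz [-1.1e-03  2.0e-04 -1.0e+00] pos [0.4639 0.154  0.1743] t 19.1333
shift units [-0.0042 -0.0014  0.4046] rows>= 3.8813489030734276 hor only [-0.0037 -0.0014 -0.    ] vert [-0.0005  0.      0.4046]
turn units [-0.     -0.0005  0.0009] rows>= 0.018061696884340363
shift after turn [-0.0037 -0.0014  0.4046]
```

```bash
python3 -m creep '[[-0.003,-0.0014,0,0,0,0],[0,0,0.066,0,0,0],[0,0,0.066,0,0,0],[0,0,0.066,0,0,0],[0,0,0.066,0,0,0],[0,0,0.066,0,0,0],[0,0,0.045,0,0,0],[0,0,0.029,0,0,0],[0,0,0,0,0,0],[0,0,0,0,0,0]]'
python3 -m creep '[[0,0,0,0,0,0],[0,0,0,0,0,0],[0,0,0,0,0,0],[0,0,0,0,0,0],[0,0,0,0,0,0],[0,0,0,0,0,0],[0,0,0,0,0,0],[0,0,0,0,0,0]]' 1 20
python3 -m creep '[[0,0,-0.02,0,0,0],[0,0,-0.05,0,0,0],[0,0,-0.09,0,0,0],[0,0,-0.09,0,0,0],[0,0,-0.09,0,0,0],[0,0,-0.06,0,0,0],[0,0,0,0,0,0],[0,0,0,0,0,0],[0,0,0,0,0,0]]'
python3 - <<'E'
from h import *
plan(.4400,.2879,.175,168.6)
E
```

```text
clock: 19.97
position: [0.4659, 0.1528, 0.0135]
ee_rot: [-0.31, -3.126, -0.0]
force: [-0.4, -0.0, 0.9]
width: 0.649
gripper_force: 0.0
clock: 20.63
position: [0.4665, 0.1523, 0.0138]
ee_rot: [0.312, 3.125, 0.0]
force: [-1.4, 0.5, 6.5]
width: 0.345
gripper_force: 20.0
clock: 21.38
position: [0.4656, 0.1515, 0.1727]
ee_rot: [-0.313, -3.125, 0.001]
force: [0.2, 0.6, -0.6]
width: 0.341
gripper_force: 20.0
yaw 168.57 tiltz [-8.e-04 -8.e-04 -1.e+00] pos [0.4656 0.1515 0.1727] t 21.3833
shift units [ 0.1302  0.3216 -0.006 ] rows>= 3.3283433463468612 hor only [ 1.302e-01  3.216e-01 -2.000e-04] vert [ 0.     -0.     -0.0057]
turn units [-0.0005 -0.0003 -0.0003] rows>= 0.010381785035141417
shift after turn [ 0.1301  0.3216 -0.0057]
```

```bash
python3 -m creep '[[0.026,0.0643,0,0,0,0],[0.026,0.0643,0,0,0,0],[0.026,0.0643,0,0,0,0],[0.026,0.0643,0,0,0,0],[0.026,0.0643,0,0,0,0],[0,0,0,0,0,0],[0,0,0,0,0,0],[0,0,0,0,0,0],[0,0,0,0,0,0]]'
python3 - <<'E'
from h import *
plan(.4406,.2879,.0208,168.6)
E
```

```text
clock: 22.13
position: [0.4406, 0.287, 0.1722]
ee_rot: [-0.314, -3.125, 0.003]
force: [0.1, 0.4, -1.7]
width: 0.343
gripper_force: 20.0
yaw 168.52 tiltz [-0.0014 -0.0017 -1.    ] pos [0.4406 0.287  0.1722] t 22.1333
shift units [0.     0.003  0.3786] rows>= 3.631669690836975 hor only [ 0.0004  0.0023 -0.    ] vert [-0.0004  0.0007  0.3786]
turn units [-0.0009 -0.0005 -0.0006] rows>= 0.020557651667509596
shift after turn [0.0004 0.0023 0.3786]
```

```bash
python3 -m creep '[[0,0.002,0,0,0,0],[0,0,0.06,0,0,0],[0,0,0.06,0,0,0],[0,0,0.06,0,0,0],[0,0,0.06,0,0,0],[0,0,0.06,0,0,0],[0,0,0.03,0,0,0],[0,0,0,0,0,0],[0,0,0,0,0,0]]'
python3 -m creep '[[0,0,0.006,0,0,0],[0,0,0.006,0,0,0],[0,0,0.006,0,0,0],[0,0,0.006,0,0,0],[0,0,0.006,0,0,0],[0,0,0.004,0,0,0],[0,0,0,0,0,0],[0,0,0,0,0,0]]'
```

```text
clock: 22.88
position: [0.4408, 0.289, 0.0414]
ee_rot: [-0.313, -3.125, 0.001]
force: [1.0, 0.7, -0.6]
width: 0.344
gripper_force: 20.0
clock: 23.55
position: [0.4406, 0.2893, 0.0275]
ee_rot: [-0.312, -3.126, 0.0]
force: [0.3, 0.4, -2.1]
width: 0.342
gripper_force: 20.0
```

```bash
python3 -m creep '[[0,0,0.004,0,0,0],[0,0,0.004,0,0,0],[0,0,0.004,0,0,0],[0,0,0.002,0,0,0],[0,0,0,0,0,0],[0,0,0,0,0,0]]'
python3 -m creep '[[0,0,0.002,0,0,0],[0,0,0.002,0,0,0],[0,0,0,0,0,0],[0,0,0,0,0,0]]'
```

```text
clock: 24.05
position: [0.4407, 0.2893, 0.0219]
ee_rot: [-0.312, -3.126, 0.0]
force: [0.1, -0.1, -0.2]
width: 0.347
gripper_force: 20.0
clock: 24.38
position: [0.4408, 0.2894, 0.0208]
ee_rot: [0.312, 3.126, -0.0]
force: [-1.6, -1.9, 5.8]
width: 0.341
gripper_force: 20.0
```

```bash
python3 -m creep '[[0,0,0,0,0,0],[0,0,0,0,0,0],[0,0,0,0,0,0],[0,0,0,0,0,0]]' -0.3
python3 -m creep '[[0,0,-0.05,0,0,0],[0,0,-0.09,0,0,0],[0,0,-0.09,0,0,0],[0,0,-0.09,0,0,0],[0,0,-0.06,0,0,0],[0,0,0,0,0,0]]'
python3 -m creep '[[0,0,0,0,0,0.0536],[0,0,0,0,0,0.0536],[0,0,0,0,0,0.0536],[0,0,0,0,0,0.0536],[0,0,0,0,0,0.0536],[0,0,0,0,0,0.0536],[0,0,0,0,0,0.0536],[0,0,0,0,0,0],[0,0,0,0,0,0]]'
python3 - <<'E'
from h import *
plan(.575,.1275,.175,123.6)
E
```

```text
clock: 24.72
position: [0.4407, 0.2893, 0.0203]
ee_rot: [-0.312, -3.126, -0.0]
force: [-1.2, 0.7, -0.4]
width: 0.583
gripper_force: 0.0
clock: 25.22
position: [0.4424, 0.2916, 0.1774]
ee_rot: [0.312, 3.12, 0.008]
force: [0.4, 0.2, -0.0]
width: 0.654
gripper_force: 0.0
clock: 25.97
position: [0.4405, 0.2891, 0.172]
ee_rot: [1.48, 2.771, -0.001]
force: [0.4, -0.5, -0.3]
width: 0.648
gripper_force: 0.0
yaw 123.77 tiltz [-3.e-04 -7.e-04 -1.e+00] pos [0.4405 0.2891 0.172 ] t 25.9667
shift units [-0.5227  0.0548 -0.0074] rows>= 5.041909892959879 hor only [-5.227e-01  5.480e-02  2.000e-04] vert [-0.     -0.     -0.0076]
turn units [-0.0003  0.0002  0.0014] rows>= 0.024617015243503616
shift after turn [-0.5225  0.0564 -0.0076]
```

```bash
python3 -m creep '[[-0.0747,0.0078,0,0,0,0],[-0.0747,0.0078,0,0,0,0],[-0.0747,0.0078,0,0,0,0],[-0.0747,0.0078,0,0,0,0],[-0.0747,0.0078,0,0,0,0],[-0.0747,0.0078,0,0,0,0],[-0.0747,0.0078,0,0,0,0],[0,0,0,0,0,0],[0,0,0,0,0,0],[0,0,0,0,0,0],[0,0,0,0,0,0]]'
python3 - <<'E'
from h import *
d=wrist("w5")
plan(.575,.1275,.0095,123.6)
print(proj(d,[[.575,.1275,.038],[.575,.1275,.0]]))
u,v=proj(d,[.575,.1275,.038])[0].astype(int)
cv2.imwrite("pics/w5c.png",cv2.resize(d["frame"][v-60:v+60,u-75:u+75],(750,600),interpolation=cv2.INTER_CUBIC)[:,:,::-1]);print(u,v)
E
```

```text
clock: 26.88
position: [0.5738, 0.1283, 0.1723]
ee_rot: [-1.481, -2.77, -0.0]
force: [0.2, 0.3, -0.3]
width: 0.653
gripper_force: 0.0
yaw 123.75 tiltz [-3.e-04  4.e-04 -1.e+00] pos [0.5738 0.1283 0.1724] t 26.9333
shift units [-0.0035  0.0013  0.4073] rows>= 3.9075059415199123 hor only [-0.0033  0.0013 -0.    ] vert [-2.000e-04  0.000e+00  4.073e-01]
turn units [-0.     -0.0002  0.0012] rows>= 0.02066937457221996
shift after turn [-0.0033  0.0013  0.4073]
[[260.09557776 182.93067674]
 [260.06660165 173.99298053]]
260 182
```

View pics/w5c.png

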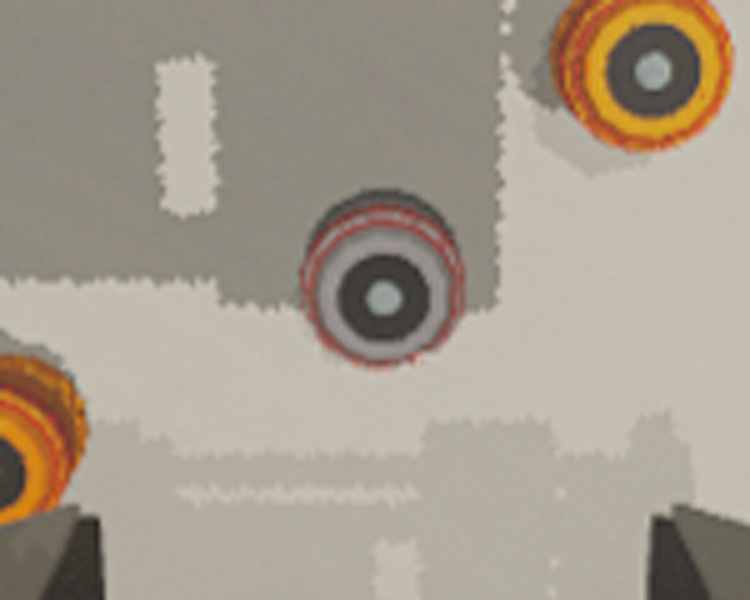

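```bash
python3 -m creep '[[-0.0018,0.001,0,0,0,0],[0,0,0.066,0,0,0],[0,0,0.066,0,0,0],[0,0,0.066,0,0,0],[0,0,0.066,0,0,0],[0,0,0.066,0,0,0],[0,0,0.045,0,0,0],[0,0,0.0315,0,0,0],[0,0,0,0,0,0],[0,0,0,0,0,0]]'
python3 -m creep '[[0,0,0,0,0,0],[0,0,0,0,0,0],[0,0,0,0,0,0],[0,0,0,0,0,0],[0,0,0,0,0,0],[0,0,0,0,0,0],[0,0,0,0,0,0],[0,0,0,0,0,0]]' 1 20
python3 -m creep '[[0,0,-0.02,0,0,0],[0,0,-0.05,0,0,0],[0,0,-0.09,0,0,0],[0,0,-0.09,0,0,0],[0,0,-0.09,0,0,0],[0,0,-0.06,0,0,0],[0,0,0,0,0,0],[0,0,0,0,0,-0.0536],[0,0,0,0,0,-0.0536],[0,0,0,0,0,-0.0536],[0,0,0,0,0,-0.0536],[0,0,0,0,0,-0.0536],[0,0,0,0,0,-0.0536],[0,0,0,0,0,-0.0536],[0,0,0,0,0,0],[0,0,0,0,0,0]]'
python3 - <<'E'
from h import *
plan(.4858,.279,.175,168.6)
E
```

```text
clock: 27.77
position: [0.5751, 0.1272, 0.01]
ee_rot: [-1.484, -2.769, 0.0]
force: [0.7, -0.2, 0.4]
width: 0.655
gripper_force: 0.0
clock: 28.43
position: [0.5757, 0.1267, 0.0105]
ee_rot: [1.485, 2.767, 0.001]
force: [-1.2, -1.5, 6.0]
width: 0.345
gripper_force: 20.0
clock: 29.77
position: [0.5749, 0.1265, 0.1693]
ee_rot: [-0.318, -3.124, -0.0]
force: [-0.1, 0.0, -1.4]
width: 0.341
gripper_force: 20.0
yaw 168.39 tiltz [-1.2e-03  1.0e-04 -1.0e+00] pos [0.5749 0.1265 0.1693] t 29.7667
shift units [ 0.295   0.3287 -0.0138] rows>= 4.238133929838699 hor only [2.949e-01 3.287e-01 3.000e-04] vert [ 0.     -0.     -0.0141]
turn units [-0.     -0.0006 -0.0018] rows>= 0.031053804429461845
shift after turn [ 0.2937  0.3298 -0.0141]
```

Target: seat at about (0.485, 0.279); floor contact at TCP z ≈ 0.0175.

```bash
python3 -m creep '[[0.0492,0.0548,0,0,0,0],[0.0492,0.0548,0,0,0,0],[0.0492,0.0548,0,0,0,0],[0.0492,0.0548,0,0,0,0],[0.0492,0.0548,0,0,0,0],[0.0492,0.0548,0,0,0,0],[0,0,0,0,0,0],[0,0,0,0,0,0],[0,0,0,0,0,0],[0,0,0,0,0,0]]'
python3 - <<'E'
from h import *
plan(.4857,.279,.0175,168.6)
E
```

```text
clock: 30.6
position: [0.4862, 0.2778, 0.1696]
ee_rot: [0.317, 3.125, -0.002]
force: [0.2, 0.4, -0.9]
width: 0.344
gripper_force: 20.0
yaw 168.41 tiltz [ 0.    -0.001 -1.   ] pos [0.4862 0.2778 0.1696] t 30.6
shift units [0.002  0.0031 0.3802] rows>= 3.6471441349070037 hor only [ 0.0019  0.0027 -0.    ] vert [1.000e-04 4.000e-04 3.802e-01]
turn units [-0.0005  0.0001 -0.0016] rows>= 0.028293829986912978
shift after turn [0.0019 0.0027 0.3802]
```

```bash
python3 -m creep '[[0.001,0.0025,0,0,0,0],[0,0,0.06,0,0,0],[0,0,0.06,0,0,0],[0,0,0.06,0,0,0],[0,0,0.06,0,0,0],[0,0,0.06,0,0,0],[0,0,0.03,0,0,0],[0,0,0,0,0,0],[0,0,0,0,0,0]]'
python3 -m creep '[[0,0,0.006,0,0,0],[0,0,0.006,0,0,0],[0,0,0.006,0,0,0],[0,0,0.006,0,0,0],[0,0,0.006,0,0,0],[0,0,0.004,0,0,0],[0,0,0,0,0,0],[0,0,0,0,0,0]]'
```

```text
clock: 31.35
position: [0.4855, 0.2798, 0.038]
ee_rot: [-0.314, -3.125, 0.0]
force: [0.7, -0.1, -0.3]
width: 0.339
gripper_force: 20.0
clock: 32.02
position: [0.4853, 0.28, 0.0241]
ee_rot: [-0.312, -3.126, 0.0]
force: [-0.4, 0.2, -1.2]
width: 0.343
gripper_force: 20.0
```

```bash
python3 -m creep '[[0,0,0.004,0,0,0],[0,0,0.004,0,0,0],[0,0,0.004,0,0,0],[0,0,0.002,0,0,0],[0,0,0,0,0,0],[0,0,0,0,0,0]]'
python3 -m creep '[[0,0,0.002,0,0,0],[0,0,0.002,0,0,0],[0,0,0,0,0,0],[0,0,0,0,0,0]]'
```

```text
clock: 32.52
position: [0.4854, 0.28, 0.0185]
ee_rot: [-0.312, -3.126, 0.0]
force: [1.3, -0.5, -2.3]
width: 0.342
gripper_force: 20.0
clock: 32.85
position: [0.4855, 0.2801, 0.0174]
ee_rot: [0.312, 3.126, -0.0]
force: [-1.3, -1.0, 5.4]
width: 0.346
gripper_force: 20.0
```

Home. I'll release, lift, move clear, and check with the top camera.

```bash
python3 -m creep '[[0,0,0,0,0,0],[0,0,0,0,0,0],[0,0,0,0,0,0],[0,0,0,0,0,0]]' -0.3
python3 -m creep '[[0,0,-0.05,0,0,0],[0,0,-0.09,0,0,0],[0,0,-0.09,0,0,0],[0,0,-0.09,0,0,0],[0,0,-0.06,0,0,0],[0,0,0,0,0,0],[0,-0.09,0,0,0,0],[0,-0.09,0,0,0,0],[0,-0.09,0,0,0,0],[0,-0.09,0,0,0,0],[0,-0.09,0,0,0,0],[0,-0.09,0,0,0,0],[0,-0.09,0,0,0,0],[0,-0.09,0,0,0,0],[0,0,0,0,0,0],[0,0,0,0,0,0],[0,0,0,0,0,0]]'
python3 - <<'E'
from h import *
from cell import arm
d=arm.get_image("top"); pickle.dump(d,open("top1.pkl","wb"))
f=lambda im:cv2.resize(im[140:270,95:165],None,fx=4.5,fy=4.5,interpolation=cv2.INTER_CUBIC)
d0=pickle.load(open("top.pkl","rb"))
cv2.imwrite("pics/t1.png",np.hstack([f(d0["frame"]),f(d["frame"])])[:,:,::-1])
W=np.array([[.3498,.3058],[.395,.297],[.4398,.288],[.485,.279]])
print(((proj(d,np.c_[W,[.075,.065,.055,.045]])-[95,140])*4.5+[315,0]).round())
print(arm.observe()["width"])
E
```

```text
clock: 33.18
position: [0.4853, 0.28, 0.0169]
ee_rot: [-0.312, -3.126, 0.0]
force: [-0.1, -0.0, -0.2]
width: 0.585
gripper_force: 0.0
clock: 34.6
position: [0.4284, -0.0021, 0.1689]
ee_rot: [0.314, 3.126, 0.001]
force: [0.6, 0.8, -0.4]
width: 0.653
gripper_force: 0.0
[[413. 397.]
 [439. 312.]
 [465. 230.]
 [490. 151.]]
0.6502212647295309
```

View pics/t1.png

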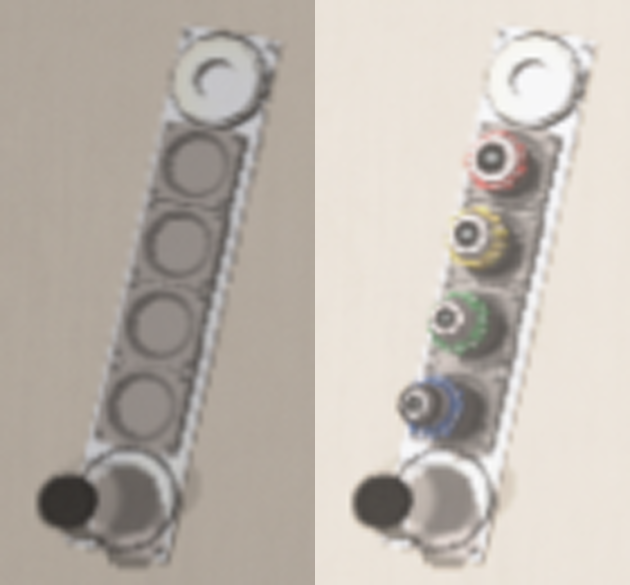

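The picture shows red, yellow, green and blue in order from ring to bottle. They are upright and seated, with blue beside the bottle. The bottle and ring are at the same pixels as before.

```bash
python3 -c "
from cell import arm
print(arm.sign_off())"
```

```text
the job is handed in; nothing more can be done
None
```

All four objectives are in the rack in order of length, blue beside the oil bottle and red beside the ring, each set down onto its well floor; the final top picture shows the bottle and ring unmoved, and the job was handed in at about 35 s, with no verdict returned.

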